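# Change over a duplex strainer by pushing its valve levers

## Task

The strainer on the line that is now running has clogged with silt, so change over to the other line without cutting the pump's flow. With a fingertip, push the lever of the shut valve (the one lying across its pipe) round until that line is fully open, and only then push the lever of the valve that was open round until it is fully shut. Push the levers, do not grip them, and leave the loose things (jar, tin, spare screen, wrench) where they are.

Things in the scene. Friction and masses are not known exactly. Their poses are not given: they have to be found in the camera images.
- strainer_set: duplex strainer set bolted down: grey plate 400 x 480 x 6 mm; origin: plate centre, on the bench plane. Two pipe lines run along its x, 75 mm up, at y = +100 and -100 mm, from inlet header (x = -155) to outlet header (x = +155). In each: ball valve with lever (stem at x = -65), brass Y strainer, check valve. Gauge on the outlet header, top 124 mm high. Either line may be the running one.
- running_lever (a joint): rad; ball valve that is open at the start (0 to 0.15), to be shut last. 0 = open: lever along its pipe, pointing to the outlet side (strainer_set +x). Grows clockwise seen from above to 1.571 = shut: lever square across the pipe, pointing to strainer_set -y. Hard stops at both ends; dry friction 0.6 N m (7 N at 85 mm from the stem, up to 14 N to start it), no spring: stays where left.
- standby_lever (a joint): rad; ball valve that is shut at the start (1.42 to 1.571), to be opened first. Same make, stops, friction and sense as the other: 0 = open (along the pipe), 1.571 = shut (across it), so it opens anticlockwise seen from above.
- running_stem (a point): on the vertical stem axis of the running line's valve, 131 mm above the bench, at mid-height of the lever's grip. At the stem the valve's parts reach 128 mm high.
- running_tip (a point): outer end of the running line's lever, on its centre line, 122 mm from the stem axis, 131 mm above the bench. The lever's black vinyl grip is a straight bar 20 mm wide, from 38 to 122 mm from the stem axis, underside 125 mm and top 138 mm above the bench; a cranked steel strip joins it to the stem. Pipe and fittings below the grip reach no higher than 101 mm.
- standby_stem (a point): on the vertical stem axis of the standby line's valve, 131 mm above the bench.
- standby_tip (a point): outer end of the standby line's lever, on its centre line, 122 mm from the stem axis, 131 mm above the bench. Same lever as the other.
- jar: loose amber preserving jar, 72 mm across, 105 mm high, on the bench to the left (+y) of the plate; origin at the centre of its underside. Bystander.
- tin: loose tin can, 76 mm across, 100 mm high, on the bench to the right (-y) of the plate; origin at the centre of its underside. Bystander.
- screen: loose spare strainer screen, perforated steel cylinder 28 mm across, 60 mm high, standing on the plate between the two lines; origin at the centre of its underside. Bystander.
- wrench: loose steel wrench, 160 mm long, lying on the plate outside the +y line; bystander.

How it is judged:
On the way, in this order (a step that is already met when the one before it is completed fails the run):
1. the shut valve has been pushed fully open (value of joint standby_lever below 0.12 rad), for 0.1 s.
2. then the valve that was running has been pushed fully shut (value of joint running_lever above 1.45 rad), for 0.1 s.
At the end, for the whole second after the job is handed in: The lever of the valve that was shut stands along its pipe (within 0.12 rad, 7 degrees, of its open stop) and the lever of the valve that was open stands across its pipe (within 0.12 rad of its shut stop); jar, tin, spare screen and wrench are within 20 mm of where they stood (value of joint standby_lever below 0.12 rad and value of joint running_lever above 1.45 rad and distance of each of jar, tin, screen, wrench from where it was at the start of the episode below 0.02 m); the robot touches nothing.
It fails at once if the running line was being shut (lever over 0.6 rad) before the other was open (lever still over 0.3 rad) (value of joint running_lever above 0.6 rad and value of joint standby_lever above 0.3 rad).
It fails at once if a lever was gripped: pressed by the fingers on both of its sides at once ((contact force between the fingers and running_lever_c0 above 2 N and contact force between the fingers and running_lever_c1 above 2 N) or (contact force between the fingers and standby_lever_c0 above 2 N and contact force between the fingers and standby_lever_c1 above 2 N)).
It fails at once if a loose thing was knocked, shifted or lifted by more than 20 mm (distance of any of jar, tin, screen, wrench from where it was at the start of the episode above 0.02 m).
It also fails if it takes over 58 s, if anything falls off the work surface, if the arm or the gripper's body presses on something with over 40 N, if the wrist force passes 120 N, or if a joint passes its speed limit or range.

## Robot

A 6-joint arm with a two-finger parallel gripper is mounted at the origin on the work surface. World frame = base frame: x ahead of the robot, y to its left, z up, the work surface at z = 0. Lengths are in m, angles in rad, forces in N, time in s.
With the tool pointing down it reaches from about 0.3 to 0.75 m from the base axis. Payload 8.5 kg.
Tool frame: the origin (TCP) lies on the centre line of the jaws, within the pads' length; the fingertips stand 22 mm ahead of it and the grasp point (between the pads) lies 3 mm ahead of it; z points along the fingers, x is the direction in which the jaws open and shut, and the axes are right-handed (so a half turn about z gives the same grasp; the last joint's range is limited). The gripper opens to 88 mm and grips with 3 to 60 N. Pads are 18 mm wide; open, the fingers measure 123 mm over their backs; the gripper's body (75 mm by 187 mm) begins 45 mm behind the grasp point.
Start: joints at [1.11, 0.381, 1.297, -0, 1.464, -0.215], TCP at [0.134, 0.533, 0.261] pointing down, gripper open.
Joint ranges: [-3.11, 3.11], [-0.89, 2.33], [0.22, 2.48], [-1.42, 4.56], [0.17, 2.85], [-2.88, 2.88]. Speed limits (rad/s): [2.39, 2.39, 3.14, 3.14, 3.14, 3.14].

## Interface

Orientations are given as [roll, pitch, yaw] about the fixed x, y, z axes, in that order (R = Rz(yaw) Ry(pitch) Rx(roll)).
In Python, from workcell import robot gives the robot as it stands. The module is installed in compiled form; this text tells all that it offers.
- The arm moves only by the tool play_rows, never from a script. Its argument "commands" is a list of rows, each a list of 7 numbers: the shift along the tool's x, y, z in cm, then the turn, a rotation vector about the tool's x, y, z in rad, then the opening, from 0 (shut) to 1 (fully open). A call has 1 to 5 rows; each row shifts and turns the commanded pose from where the row before left it, along the tool's axes as they then stand; what a row does not reach is not made up. A row lasts 1/10 s, in which the tool goes at most 50 mm and 8.59 degrees, less where a joint would pass 70% of its speed; a pose out of reach is approached as far as the arm can. A call is refused whole if a number of a shift passes 5 or a number of a turn 0.15, either way. A call with a gripper value outside its range is refused whole. The fingers move at their own pace and stop on an object; "force" is the grip in N (left out, the last holds). Time passes only in rows, so rows that do not move let the fingers close. It gives the time, the measured TCP pose, the force and the opening at its end, in the units of the state.
- robot.state(): the state, without advancing time (a new reading comes with each control period).
- robot.get_image(name): name is "side" or "top" or "wrist"; returns a dict with "image" (384x512x3 uint8, blue, green, red), "range_z" (384x512 float32, m along the optical axis (not along the pixel's ray), 0 where there is no reading), "fx", "fy", "cx", "cy" (pixels), "R" (3x3) and "t" (3): a world point X has camera coordinates R X + t. Camera axes: x right, y down, z forward; pixel columns grow to the right and rows downward; lengths in m; the calibration is good to about 2 mm. The wrist camera is an equidistant fisheye: a pixel r from the principal point sees the ray r / f radians off the axis. A picture is of the moment at which its call begins.
- robot.hand_in(): hands the job in, once; it reports no verdict.
The state is a dict: "time_s": time; "joints": joint angles; "dq": joint speeds; "effort": joint torques, N m; "tool_pos": TCP position; "tcp_rot": TCP orientation; "force": force on the tool from outside, world axes, zero at the start; "ft_torque": the same for the moment, N m; "opening": opening from 0.0 (shut) to 1.0 (fully open).
Only numpy, scipy, OpenCV 4.12 (cv2) and the standard library are available. Lean on these libraries where they do the work, as an engineer would, in place of code of your own. Each camera call takes 0.05 s, during which the arm holds its last target.

## Working session

There is one attempt and no reset: what is moved stays moved. The work goes in short steps, Python scripts to look and compute and a tool call to move; the robot and the scene stay as the last step left them, time stands still between calls to the robot, and variables do not carry over. Pictures are saved under pics/ and viewed, and the job is handed in when it is done.

Besides the shell and the picture viewer there is one more tool, called after ">>>" as name([rows], argument=value, ...), one row to a line, values as JSON. play_rows: Moves the arm, as the interface text tells. Its arguments: {"type":"object","properties":{"commands":{"type":"array"},"force":{"type":"number"}},"required":["commands"]}

```bash
mkdir -p pics; python3 - <<'E'
from workcell import robot
import cv2,numpy as np,pickle
d={}
for n in("top","side"):
    d[n]=robot.get_image(n); cv2.imwrite(f"pics/{n}0.png",d[n]["image"])
    print(n,[d[n][k] for k in("fx","fy","cx","cy")],np.round(d[n]["R"],3).tolist(),np.round(d[n]["t"],3).tolist())
pickle.dump(d,open("d0.pkl","wb"))
s=robot.state(); print({k:np.round(v,3).tolist() for k,v in s.items()})
E
```

```text
top [416.9969190965837, 416.9969190965837, 253.92742019887828, 191.37913750233318] [[-0.01, -1.0, 0.015], [-0.985, 0.007, -0.173], [0.173, -0.016, -0.985]] [0.032, 0.621, 1.056]
side [417.0213310950264, 417.0213310950264, 254.67663563247098, 188.97170992806625] [[0.955, -0.297, -0.009], [-0.235, -0.738, -0.632], [0.181, 0.606, -0.775]] [-0.581, 0.23, 1.061]
{'time_s': 0.1, 'joints': [1.11, 0.381, 1.298, 0.0, 1.464, -0.215], 'dq': [-0.001, -0.0, -0.001, -0.0, 0.002, -0.001], 'effort': [0.003, -43.866, -22.491, 0.071, 0.034, -0.0], 'tool_pos': [0.134, 0.533, 0.26], 'tcp_rot': [-3.141, 0.001, 1.325], 'force': [0.835, 0.131, -0.874], 'ft_torque': [0.015, -0.063, 0.006], 'opening': 0.998}
```

View pics/top0.png

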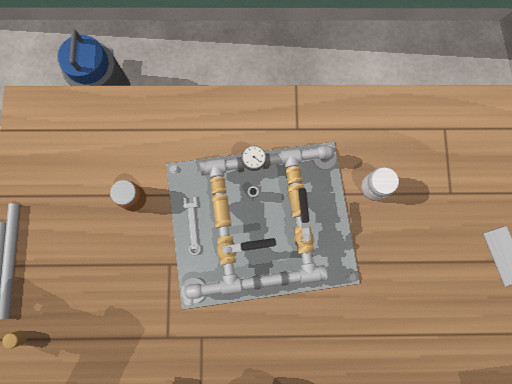

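View pics/side0.png

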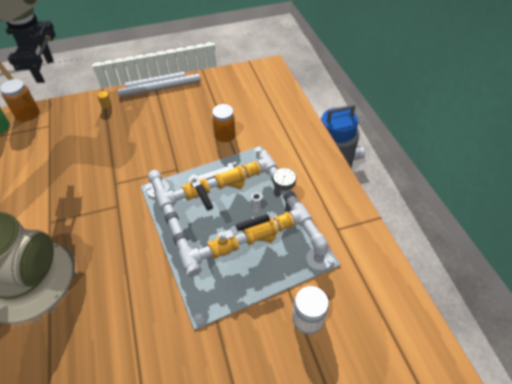

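The top view shows the left (+y) line's black lever lying across its pipe, from about (238,246) to (275,241), so this is the standby line. The right (-y) line's lever lies along its pipe, from about (302,190) to (308,222), so this is the running line. The gauge is at (254,157), the screen at (253,191) and the wrench at (193,225). I'll measure the levers next.

```bash
cat > h.py <<'E'
import numpy as np,cv2
def ray(c,px,z):
    d=c["R"].T@np.array([(px[0]-c["cx"])/c["fx"],(px[1]-c["cy"])/c["fy"],1]); o=-c["R"].T@c["t"]
    return o+d*(z-o[2])/d[2]
def proj(c,X):
    p=c["R"]@np.array(X)+c["t"]; return np.array([c["cx"]+c["fx"]*p[0]/p[2],c["cy"]+c["fy"]*p[1]/p[2]])
def grips(c,z=0.138,lim=(0.25,0.75,-0.35,0.35)):
    m=(c["image"].max(2)<45).astype(np.uint8); out=[]
    for k in cv2.findContours(m,cv2.RETR_EXTERNAL,cv2.CHAIN_APPROX_NONE)[0]:
        if cv2.contourArea(k)<60: continue
        W=np.array([ray(c,p,z)[:2] for p in k[:,0]])
        (cx,cy),(w,h),a=cv2.minAreaRect((W*1000).astype(np.float32))
        L=max(w,h)
        if not(50<L<110 and lim[0]*1000<cx<lim[1]*1000 and lim[2]*1000<cy<lim[3]*1000): continue
        v=cv2.fitLine((W*1000).astype(np.float32),cv2.DIST_L2,0,.01,.01).ravel()
        out.append((np.array([cx,cy])/1000,v[:2],L,min(w,h),k))
    return out
E
python3 - <<'E'
import pickle,numpy as np
from h import *
d=pickle.load(open("d0.pkl","rb"))
for n in d:
    c=d[n]
    for ce,v,L,w,k in grips(c):
        print(n,np.round(ce,4),"dir deg",np.round(np.degrees(np.arctan2(v[1],v[0])),1),L,w,cv2.boundingRect(k))
c=d["top"]
# plate: corners
for p in [(167,163),(335,143),(359,283),(183,307)]: print(np.round(ray(c,p,0.006),3))
# depth heights at points
im=c["range_z"]
def pt(c,u,v):
    z=c["range_z"][v,u]; X=np.array([(u-c["cx"])/c["fx"]*z,(v-c["cy"])/c["fy"]*z,z]); return np.round(c["R"].T@(X-c["t"]),3)
for p in [(228,249),(306,239),(258,244),(304,205),(254,157),(253,188),(123,192),(384,180),(175,190)]: print(p,pt(c,*p))
big=cv2.resize(c["image"][130:320,110:410],None,fx=2.6,fy=2.6,interpolation=cv2.INTER_CUBIC); cv2.imwrite("pics/topbig.png",big)
E
```

```text
[0.712 0.269 0.006]
[ 0.768 -0.205  0.006]
[ 0.378 -0.253  0.006]
[0.321 0.217 0.006]
(228, 249) [0.467 0.093 0.124]
(306, 239) [ 0.489 -0.097  0.128]
(258, 244) [0.478 0.02  0.139]
(304, 205) [ 0.572 -0.094  0.138]
(254, 157) [0.697 0.027 0.125]
(253, 188) [0.628 0.03  0.067]
(123, 192) [0.613 0.359 0.103]
(384, 180) [ 0.641 -0.308  0.097]
(175, 190) [0.635 0.245 0.006]
```

View pics/topbig.png

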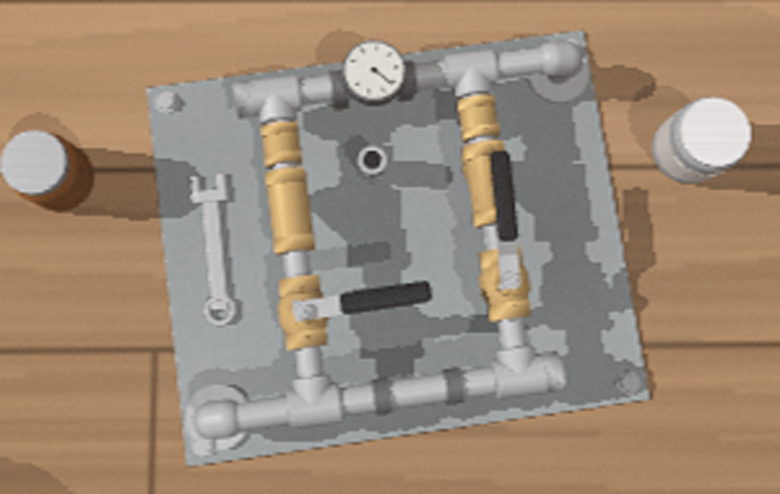

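The enlarged top view shows both grips, both stems and all four plate corners clearly, but my black threshold was off. I'll fix it and fit the plate frame.

```bash
sed -i 's/<45)/<75)/; s/<60: continue/<40: continue/' h.py
python3 - <<'E'
import pickle,numpy as np
from h import *
d=pickle.load(open("d0.pkl","rb"))
for n in d:
    c=d[n]
    for ce,v,L,w,k in grips(c):
        print(n,np.round(ce,4),"dir deg",np.round(np.degrees(np.arctan2(v[1],v[0])),1),round(L,1),round(w,1),cv2.boundingRect(k))
c=d["top"]
print(c["image"][244,258],c["image"][205,304])
C=np.array([ray(c,p,0.006)[:2] for p in [(110+148/2.6,130+88/2.6),(110+583/2.6,130+31/2.6),(110+650/2.6,130+399/2.6),(110+187/2.6,130+466/2.6)]])
o=C.mean(0); M=np.array([[.2,.24],[.2,-.24],[-.2,-.24],[-.2,.24]])
H=(C-o).T@M; th=np.arctan2(H[1,0]-H[0,1],H[0,0]+H[1,1]); R=np.array([[np.cos(th),-np.sin(th)],[np.sin(th),np.cos(th)]])
print("plate",o,np.degrees(th),"resid mm",np.round(1000*(C-o-M@R.T),1).tolist())
for y in(.1,-.1):
    s=o+R@[-.065,y]; print("stem",s,proj(c,[*s,.128]),proj(d["side"],[*s,.128]))
    for a in(0,-np.pi/2): print("  tip",o+R@(np.array([-.065,y])+.122*np.array([np.cos(a),np.sin(a)])))
E
```

```text
top [0.4778 0.0203] dir deg -82.4 81.9 18.9 (241, 238, 35, 13)
top [ 0.5722 -0.0924] dir deg 4.2 84.3 17.8 (299, 188, 10, 35)
side [ 0.5744 -0.0986] dir deg 5.1 80.5 16.1 (237, 216, 32, 14)
side [0.4799 0.0128] dir deg -82.4 77.8 17.1 (197, 186, 15, 24)
[61 61 62] [56 55 58]
plate [0.54293061 0.00747435] 7.381651511464293 resid mm [[-1.0, -1.7], [-1.4, 1.5], [1.1, 0.5], [1.2, -0.2]]
stem [0.4656215  0.09829452] [225.65360804 249.56264166] [191.78400242 176.65780452]
  tip [0.58661041 0.11396883]
  tip [ 0.48129582 -0.02269439]
stem [ 0.4913171  -0.10004796] [307.14394981 238.17149407] [219.58400498 234.3440547 ]
  tip [ 0.61230601 -0.08437364]
  tip [ 0.50699142 -0.22103686]
```

Standby stem is near (0.467, 0.096) and running stem near (0.491, -0.100). The plate yaw is 7.4°, and each grip centre lies about 80 mm from its stem, which agrees with the given sizes. My plan is to close the fingers and go to the -x side of the standby lever at height, with tool x as the push direction. Then I'll sweep in arcs about the stem.

>>> play_rows([
  [-2.2,2.07,0,0,0,0,0],
  [-2.2,2.07,0,0,0,0,0],
  [-2.2,2.07,0,0,0,0,0],
  [-2.2,2.07,0,0,0,0,0],
  [-2.2,2.07,0,0,0,0,0],
])

```text
time_s: 0.6
tool_pos: [0.2077, 0.4004, 0.2605]
tcp_rot: [-3.141, 0.001, 1.325]
force: [1.0, 0.8, -0.2]
opening: 0.57
```

>>> play_rows([
  [-2.2,2.07,0,0,0,0,0],
  [-2.2,2.07,0,0,0,0,0],
  [-2.2,2.07,0,0,0,0,0],
  [-2.2,2.07,0,0,0,0,0],
  [-2.2,2.07,0,0,0,0,0],
])

```text
time_s: 1.1
tool_pos: [0.2813, 0.2685, 0.2606]
tcp_rot: [-3.141, 0.0, 1.325]
force: [0.5, -0.2, -0.0]
opening: 0.114
```

>>> play_rows([
  [-2.2,2.07,0,0,0,0,0],
  [-2.2,2.07,0,0,0,0,0],
  [-2.2,2.07,0,0,0,0,0],
  [-2.2,2.07,0,0,0,0,0],
  [-2.2,2.07,0,0,0,0,0],
])

```text
time_s: 1.6
tool_pos: [0.355, 0.1366, 0.2607]
tcp_rot: [-3.141, 0.0, 1.325]
force: [0.2, 1.2, -0.7]
opening: 0.005
```

>>> play_rows([
  [-2.2,2.07,0,0,0,0,0],
  [-2.2,2.07,0,0,0,0,0],
  [-2.2,2.07,0,0,0,0,0],
  [-2.2,2.07,0,0,0,0,0],
  [0,0,0,0,0,0.15,0],
])

```text
time_s: 2.1
tool_pos: [0.4149, 0.0299, 0.2604]
tcp_rot: [-3.142, 0.001, 1.171]
force: [0.9, -0.1, 1.4]
opening: 0.005
```

>>> play_rows([
  [0,0,0,0,0,0.15,0],
  [0,0,0,0,0,0.15,0],
  [0,0,0,0,0,0.15,0],
  [0,0,0,0,0,0.15,0],
  [0,0,0,0,0,0.15,0],
])

```text
time_s: 2.6
tool_pos: [0.4134, 0.0323, 0.2605]
tcp_rot: [-3.141, 0.001, 0.419]
force: [-0.5, 0.4, 0.8]
opening: 0.005
```

>>> play_rows([
  [0,0,0,0,0,0.15,0],
  [0,0,0,0,0,0.14,0],
  [0,0,0,0,0,0,0],
  [0,0,0,0,0,0,0],
])

```text
time_s: 3.0
tool_pos: [0.4135, 0.0323, 0.2606]
tcp_rot: [-3.141, 0.0, 0.139]
force: [-0.3, 0.0, 0.2]
opening: 0.004
```

>>> play_rows([
  [0,1.45,0,0,0,0,0],
  [0,1.45,3,0,0,0,0],
  [0,0,4,0,0,0,0],
  [0,0,3,0,0,0,0],
  [0,0,2,0,0,0,0],
])

```text
time_s: 3.5
tool_pos: [0.4168, 0.0036, 0.1389]
tcp_rot: [-3.141, 0.002, 0.138]
force: [0.3, -0.8, 1.0]
opening: 0.004
```

```bash
python3 - <<'E'
from workcell import robot
import cv2,numpy as np
s=robot.state(); print({k:np.round(s[k],3).tolist() for k in("time_s","tool_pos","tcp_rot","force","joints")})
a=robot.get_image("side")["image"][120:300,120:370]; b=robot.get_image("wrist")["image"]
cv2.imwrite("pics/s1.png",np.hstack([cv2.resize(a,(500,360)),cv2.resize(b,(480,360))])[:, :]) if 0 else None
cv2.imwrite("pics/s1.png",np.hstack([cv2.resize(a,(416,300)),cv2.resize(b,(384,300))]))
E
```

```text
{'time_s': 3.5, 'tool_pos': [0.417, 0.004, 0.139], 'tcp_rot': [-3.141, 0.002, 0.138], 'force': [0.32, -0.81, 1.011], 'joints': [-0.277, 0.303, 1.836, -0.0, 1.004, -0.415]}
```

View pics/s1.png

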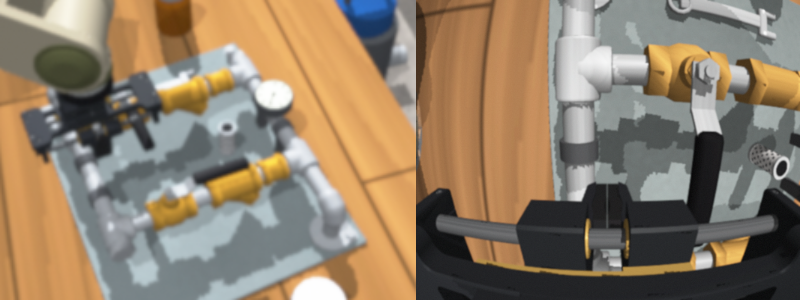

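The closed fingers (wrist picture, about (605,235)) stand on the inlet side of the standby lever (705,175) with nothing in between. Next I advance to contact, then sweep in arcs.

>>> play_rows([
  [1.2,0,0,0,0,0,0],
  [1.0,0,0,0,0,0,0],
  [0.5,0,0,0,0,0,0],
  [0.4,0,0,0,0,0,0],
  [0.3,0,0,0,0,0,0],
])

```text
time_s: 4.1
tool_pos: [0.4516, 0.0083, 0.141]
tcp_rot: [3.141, -0.001, 0.135]
force: [-0.9, 0.0, 0.1]
opening: 0.004
```

>>> play_rows([
  [0.43,0.13,0,0,0,-0.05,0],
  [0.43,0.13,0,0,0,-0.05,0],
  [0.43,0.13,0,0,0,-0.05,0],
  [0.43,0.13,0,0,0,-0.05,0],
  [0.43,0.13,0,0,0,-0.05,0],
])

```text
time_s: 4.6
tool_pos: [0.4726, 0.0066, 0.1408]
tcp_rot: [-3.141, 0.003, 0.387]
force: [-6.5, -4.4, 2.4]
opening: 0.003
```

```bash
cat > ck.py <<'E'
import sys; from h import *; from workcell import robot
s=robot.state(); c=robot.get_image("top")
print({k:np.round(s[k],3).tolist() for k in("time_s","tool_pos","tcp_rot","force","ft_torque")})
for ce,v,L,w,k in grips(c): print(np.round(ce,4),"world deg",np.round(np.degrees(np.arctan2(v[1],v[0])),1),round(L,1),round(w,1))
th=s["tcp_rot"][2]
for nm,st in(("sb",(.467,.096)),("run",(.491,-.1))):
    r=np.array(s["tool_pos"][:2])-st; print(nm,"tool-frame rel: x %.4f y %.4f"%(r@[np.cos(th),np.sin(th)],r@[np.sin(th),-np.cos(th)]))
a=c["image"][130:320,110:410]; cv2.imwrite("pics/%s.png"%sys.argv[1],cv2.resize(a,None,fx=2,fy=2,interpolation=cv2.INTER_CUBIC))
E
python3 ck.py c1
```

```text
{'time_s': 4.6, 'tool_pos': [0.473, 0.007, 0.141], 'tcp_rot': [-3.141, 0.003, 0.387], 'force': [-6.487, -4.396, 2.439], 'ft_torque': [-0.617, 0.928, -0.083]}
[ 0.572  -0.0921] world deg 4.1 84.4 18.2
sb tool-frame rel: x -0.0286 y 0.0849
run tool-frame rel: x 0.0233 y -0.1056
```

View pics/c1.png

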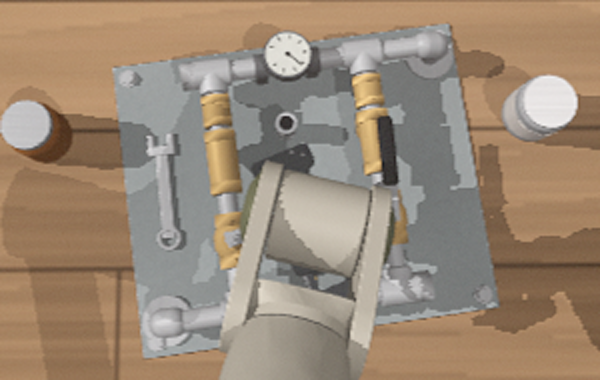

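The top view shows the arm hiding the standby lever. The 8 N reaction matches the lever's sliding friction, so it is being pushed. I'll continue the arc.

>>> play_rows([
  [0.86,0.23,0,0,0,-0.1,0],
  [0.86,0.23,0,0,0,-0.1,0],
  [0.86,0.23,0,0,0,-0.1,0],
  [0.86,0.23,0,0,0,-0.1,0],
])

```text
time_s: 5.05
tool_pos: [0.5077, 0.0152, 0.1409]
tcp_rot: [3.14, 0.002, 0.789]
force: [-1.3, -9.5, 0.9]
opening: 0.001
```

>>> play_rows([
  [0.86,0.23,0,0,0,-0.1,0],
  [0.86,0.23,0,0,0,-0.1,0],
  [0.86,0.23,0,0,0,-0.1,0],
  [0.86,0.23,0,0,0,-0.1,0],
])

```text
time_s: 5.45
tool_pos: [0.5361, 0.0372, 0.141]
tcp_rot: [3.14, 0.002, 1.189]
force: [1.9, -9.1, 0.1]
opening: 0.005
```

```bash
python3 ck.py c2
```

```text
{'time_s': 5.45, 'tool_pos': [0.536, 0.037, 0.141], 'tcp_rot': [3.14, 0.002, 1.189], 'force': [1.933, -9.129, 0.083], 'ft_torque': [-1.394, -0.225, -0.141]}
[ 0.5143 -0.0504] world deg -17.7 63.0 17.6
[ 0.5719 -0.0923] world deg 4.2 84.3 18.2
sb tool-frame rel: x -0.0288 y 0.0860
run tool-frame rel: x 0.1441 y -0.0093
```

View pics/c2.png

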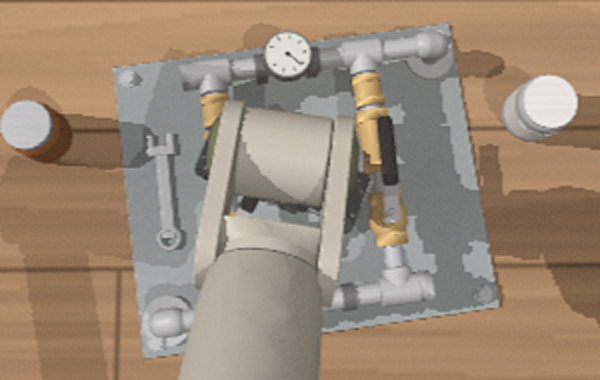

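The running lever is unmoved, and the force and geometry stay consistent. The last 0.5 rad goes more slowly near the stop.

>>> play_rows([
  [0.86,0.23,0,0,0,-0.1,0],
  [0.86,0.23,0,0,0,-0.1,0],
  [0.86,0.23,0,0,0,-0.1,0],
  [0.6,0.16,0,0,0,-0.07,0],
  [0.43,0.13,0,0,0,-0.05,0],
])

```text
time_s: 6.0
tool_pos: [0.554, 0.0703, 0.1412]
tcp_rot: [3.138, 0.003, 1.607]
force: [4.5, -6.4, -0.5]
opening: 0.004
```

>>> play_rows([
  [0.26,0.08,0,0,0,-0.03,0],
  [0.26,0.08,0,0,0,-0.03,0],
])

```text
time_s: 6.2
tool_pos: [0.5554, 0.0754, 0.1413]
tcp_rot: [3.138, 0.003, 1.666]
force: [5.3, -7.1, -1.0]
opening: 0.008
```

>>> play_rows([
  [0.26,0.05,0,0,0,-0.03,0],
  [0,0,0,0,0,0,0],
])

```text
time_s: 6.4
tool_pos: [0.5555, 0.0783, 0.1413]
tcp_rot: [3.138, 0.002, 1.696]
force: [2.9, -4.9, 0.3]
opening: 0.004
```

```bash
python3 ck.py c3
```

```text
{'time_s': 6.4, 'tool_pos': [0.556, 0.078, 0.141], 'tcp_rot': [3.138, 0.002, 1.696], 'force': [2.855, -4.888, 0.277], 'ft_torque': [-0.669, -0.677, -0.082]}
[ 0.5728 -0.0128] world deg -4.1 75.0 30.2
[ 0.5719 -0.092 ] world deg 3.8 84.5 18.4
sb tool-frame rel: x -0.0285 y 0.0856
run tool-frame rel: x 0.1689 y 0.0862
```

>>> play_rows([
  [0.2,0,0,0,0,0,0],
  [0,0,0,0,0,0,0],
])

```text
time_s: 6.65
tool_pos: [0.5554, 0.0802, 0.1413]
tcp_rot: [3.138, 0.003, 1.695]
force: [5.3, -5.8, -0.3]
opening: 0.005
```

>>> play_rows([
  [0.2,0,0,0,0,0,0],
  [0,0,0,0,0,0,0],
])

```text
time_s: 6.85
tool_pos: [0.5552, 0.0821, 0.1414]
tcp_rot: [3.138, 0.003, 1.695]
force: [5.2, -5.9, 0.5]
opening: 0.008
```

>>> play_rows([
  [0.2,0,0,0,0,-0.02,0],
  [0,0,0,0,0,0,0],
])

```text
time_s: 7.05
tool_pos: [0.555, 0.0841, 0.1414]
tcp_rot: [3.138, 0.003, 1.715]
force: [5.0, -6.4, -0.7]
opening: 0.001
```

>>> play_rows([
  [0.2,0,0,0,0,-0.02,0],
  [0,0,0,0,0,0,0],
])

```text
time_s: 7.25
tool_pos: [0.555, 0.0857, 0.1415]
tcp_rot: [3.137, 0.004, 1.735]
force: [7.4, -6.8, -0.7]
opening: 0.008
```

>>> play_rows([
  [0.2,0,0,0,0,0,0],
  [0,0,0,0,0,0,0],
])

```text
time_s: 7.45
tool_pos: [0.555, 0.0861, 0.1415]
tcp_rot: [3.137, 0.007, 1.734]
force: [6.9, -17.2, -0.8]
opening: -0.001
```

```bash
python3 - <<'E'
from workcell import robot
import cv2,numpy as np
a=robot.get_image("side")["image"][120:300,120:370]; b=robot.get_image("wrist")["image"]
cv2.imwrite("pics/s2.png",np.hstack([cv2.resize(a,(416,300)),cv2.resize(b,(384,300))]))
E
```

```text
(no output)
```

View pics/s2.png

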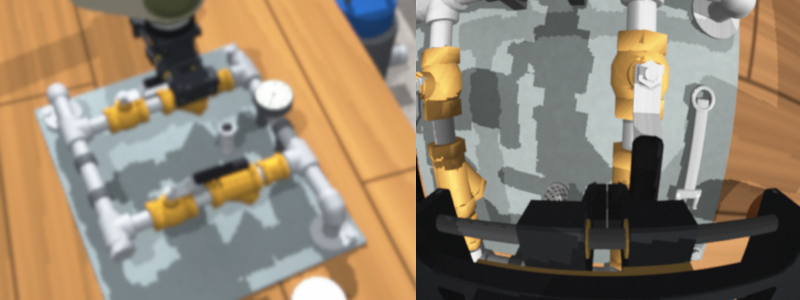

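The wrist view shows the standby lever (645,165) now in line with its pipe. The push was blocked and the force rose to 17 N, so it is at its stop. Backing off towards the running lever's +y side.

>>> play_rows([
  [-1.0,0,0,0,0,0,0],
  [-3.5,0,0,0,0,0.03,0],
  [-4,0,0,0,0,0.03,0],
  [-3.2,0,0,0,0,0.03,0],
  [0,0,0,0,0,0,0],
])

```text
time_s: 8.05
tool_pos: [0.5692, -0.03, 0.1407]
tcp_rot: [3.141, 0.0, 1.641]
force: [0.0, 0.9, -0.2]
opening: 0.005
```

```bash
python3 ck.py c4;  python3 - <<'E'
from workcell import robot
import cv2,numpy as np
a=robot.get_image("side")["image"][120:300,120:370]; b=robot.get_image("wrist")["image"]
cv2.imwrite("pics/s3.png",np.hstack([cv2.resize(a,(416,300)),cv2.resize(b,(384,300))]))
E
```

```text
{'time_s': 8.05, 'tool_pos': [0.569, -0.03, 0.141], 'tcp_rot': [3.141, 0.0, 1.641], 'force': [0.02, 0.878, -0.213], 'ft_torque': [0.065, -0.021, -0.008]}
[ 0.5474 -0.0247] world deg 82.1 87.0 18.6
[0.546  0.1089] world deg 7.8 83.9 18.1
[0.5729 0.0508] world deg -2.7 74.0 24.5
sb tool-frame rel: x -0.1328 y 0.0932
run tool-frame rel: x 0.0643 y 0.0829
```

View pics/c4.png

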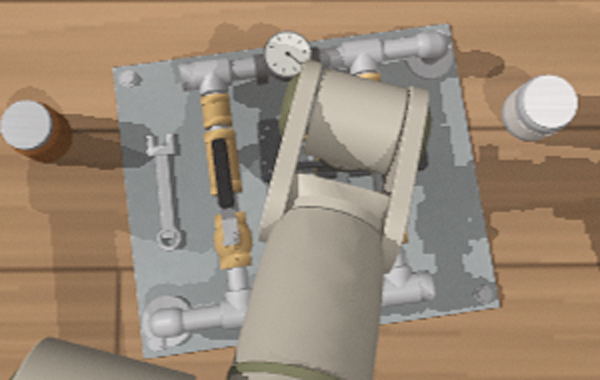

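View pics/s3.png

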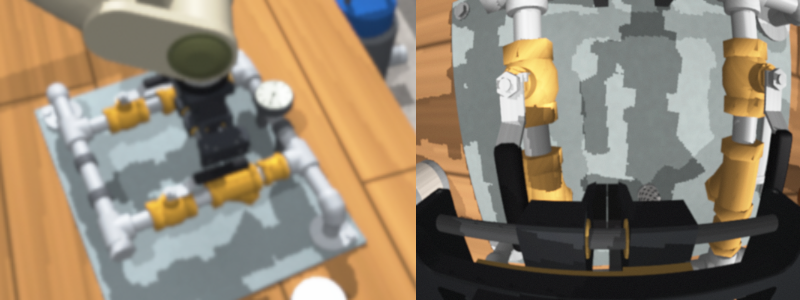

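The top view shows the standby lever at 7.8° in the world frame against a pipe direction of 7.4°, so it is fully open. The fingers now stand between the lines on the +y side of the running lever. Advancing to contact, then sweeping clockwise.

>>> play_rows([
  [-1.5,0,0,0,0,0,0],
  [-1.0,0,0,0,0,0,0],
  [-0.5,0,0,0,0,0,0],
  [-0.4,0,0,0,0,0,0],
  [-0.3,0,0,0,0,0,0],
])

```text
time_s: 8.7
tool_pos: [0.5716, -0.0639, 0.1407]
tcp_rot: [-3.142, -0.0, 1.645]
force: [-0.1, 1.0, -0.3]
opening: 0.008
```

>>> play_rows([
  [-0.43,0.12,0,0,0,0.05,0],
  [-0.43,0.12,0,0,0,0.05,0],
  [-0.43,0.12,0,0,0,0.05,0],
  [-0.43,0.12,0,0,0,0.05,0],
  [-0.43,0.12,0,0,0,0.05,0],
])

```text
time_s: 9.2
tool_pos: [0.5775, -0.0839, 0.1408]
tcp_rot: [3.141, -0.003, 1.394]
force: [4.1, 6.2, -0.8]
opening: 0.006
```

>>> play_rows([
  [-0.86,0.23,0,0,0,0.1,0],
  [-0.86,0.23,0,0,0,0.1,0],
  [-0.86,0.23,0,0,0,0.1,0],
  [-0.86,0.23,0,0,0,0.1,0],
])

```text
time_s: 9.6
tool_pos: [0.5758, -0.1197, 0.1408]
tcp_rot: [3.14, -0.003, 0.992]
force: [4.9, 4.4, -1.6]
opening: 0.003
```

```bash
python3 ck.py c5
```

```text
{'time_s': 9.6, 'tool_pos': [0.576, -0.12, 0.141], 'tcp_rot': [3.14, -0.003, 0.992], 'force': [4.884, 4.351, -1.596], 'ft_torque': [0.909, -0.854, 0.041]}
[ 0.5603 -0.1349] world deg 66.8 76.1 16.6
[0.546  0.1088] world deg 7.8 83.9 17.8
[ 0.6347 -0.0594] world deg -23.1 79.4 42.9
[0.6727 0.0096] world deg -49.9 61.4 29.4
sb tool-frame rel: x -0.1210 y 0.2091
run tool-frame rel: x 0.0299 y 0.0818
```

View pics/c5.png

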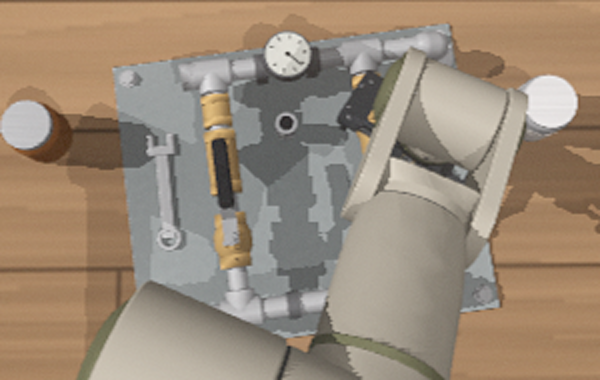

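The top view shows the standby lever still at 7.8° (open) and the screen, wrench and tin untouched. I'll keep sweeping.

>>> play_rows([
  [-0.86,0.23,0,0,0,0.1,0],
  [-0.86,0.23,0,0,0,0.1,0],
  [-0.86,0.23,0,0,0,0.1,0],
  [-0.86,0.23,0,0,0,0.1,0],
])

```text
time_s: 10.05
tool_pos: [0.5597, -0.1513, 0.1408]
tcp_rot: [-3.141, -0.003, 0.591]
force: [4.8, 5.8, -1.0]
opening: 0.006
```

>>> play_rows([
  [-0.86,0.23,0,0,0,0.1,0],
  [-0.86,0.23,0,0,0,0.1,0],
  [-0.6,0.16,0,0,0,0.07,0],
  [-0.43,0.12,0,0,0,0.05,0],
  [-0.43,0.12,0,0,0,0.05,0],
])

```text
time_s: 10.55
tool_pos: [0.5349, -0.1724, 0.1408]
tcp_rot: [-3.14, -0.003, 0.223]
force: [7.0, 7.6, -1.1]
opening: 0.009
```

>>> play_rows([
  [-0.26,0.07,0,0,0,0.03,0],
  [-0.26,0.07,0,0,0,0.03,0],
  [0,0,0,0,0,0,0],
])

```text
time_s: 10.85
tool_pos: [0.5301, -0.1751, 0.1409]
tcp_rot: [-3.14, -0.002, 0.164]
force: [4.0, 4.3, -0.7]
opening: 0.007
```

```bash
python3 ck.py c6
```

```text
{'time_s': 10.85, 'tool_pos': [0.53, -0.175, 0.141], 'tcp_rot': [-3.14, -0.002, 0.164], 'force': [4.014, 4.255, -0.742], 'ft_torque': [0.614, -0.684, -0.101]}
[0.546  0.1087] world deg 7.9 83.9 18.1
[ 0.6244 -0.1592] world deg -52.9 50.0 28.5
sb tool-frame rel: x 0.0179 y 0.2778
run tool-frame rel: x 0.0263 y 0.0805
```

>>> play_rows([
  [-0.26,0.05,0,0,0,0.03,0],
  [0,0,0,0,0,0,0],
])

```text
time_s: 11.1
tool_pos: [0.5297, -0.1757, 0.1411]
tcp_rot: [-3.141, -0.008, 0.134]
force: [16.5, 8.9, -5.2]
opening: 0.005
```

>>> play_rows([
  [-0.2,0,0,0,0,0,0],
  [0,0,0,0,0,0,0],
])

```text
time_s: 11.3
tool_pos: [0.5294, -0.1758, 0.1412]
tcp_rot: [-3.142, -0.012, 0.135]
force: [26.0, 11.4, -9.5]
opening: 0.004
```

>>> play_rows([
  [-0.2,0,0,0,0,0,0],
  [0,0,0,0,0,0,0],
])

```text
time_s: 11.5
tool_pos: [0.5292, -0.1758, 0.1413]
tcp_rot: [3.141, -0.017, 0.135]
force: [36.4, 13.1, -12.8]
opening: 0.006
```

Blocked with the force rising to 36 N, so this lever is at its stop too. I'm backing off, lifting and checking.

>>> play_rows([
  [1.0,0,0,0,0,0,0],
  [2.0,0,0,0,0,0,0],
  [1.0,0,-2,0,0,0,0],
  [0,0,-4,0,0,0,0],
  [0,0,-4,0,0,0,0],
])

```text
time_s: 12.0
tool_pos: [0.5625, -0.1718, 0.2415]
tcp_rot: [-3.14, 0.002, 0.136]
force: [-0.3, -0.1, -0.4]
opening: 0.006
```

>>> play_rows([
  [0,4,-4,0,0,0,0],
  [0,4,0,0,0,0,0],
  [0,4,0,0,0,0,0],
  [0,4,0,0,0,0,0],
  [0,0,0,0,0,0,0],
])

```text
time_s: 12.5
tool_pos: [0.583, -0.3304, 0.2746]
tcp_rot: [-3.141, 0.001, 0.131]
force: [-0.0, 0.8, -0.8]
opening: 0.005
```

```bash
python3 ck.py c7
```

```text
{'time_s': 12.5, 'tool_pos': [0.583, -0.33, 0.275], 'tcp_rot': [-3.141, 0.001, 0.131], 'force': [-0.011, 0.803, -0.815], 'ft_torque': [-0.061, 0.066, -0.003]}
[ 0.5028 -0.1772] world deg -82.6 81.8 19.4
[0.546 0.109] world deg 7.6 83.9 18.1
sb tool-frame rel: x 0.0593 y 0.4379
run tool-frame rel: x 0.0611 y 0.2404
```

View pics/c7.png

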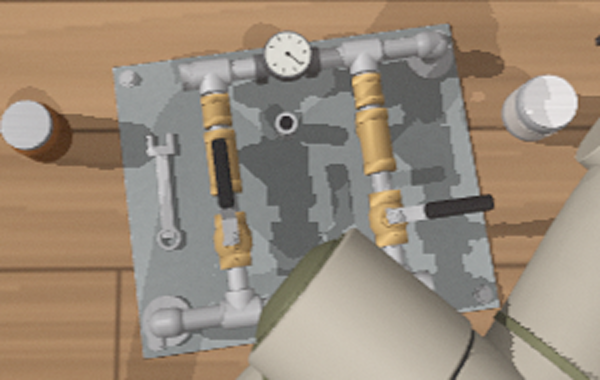

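The final top view shows the standby lever at 7.6°, along its pipe, and the running lever at -82.6°, square across its pipe. The jar, tin, screen and wrench are at the same pixels as in the earlier pictures. The arm is clear, with no force reading beyond noise.

```bash
python3 - <<'E'
from workcell import robot
print(robot.hand_in())
E
```

```text
the job is handed in; nothing more can be done
None
```

The changeover is done and handed in, at about 12.5 s of the 58 s allowed. With closed fingertips I pushed the standby (+y line) lever anticlockwise to its open stop. I checked it was open, then pushed the running (-y line) lever clockwise to its shut stop.

| Check | Result |
|---|---|
| Standby lever, last top view | 7.6°, against a pipe direction of 7.4° (open) |
| Running lever, last top view | -82.6°, square across its pipe (shut) |
| At the open stop (standby lever) | the fingers stopped moving and the reading rose to about 18 N |
| At the shut stop (running lever) | the fingers stopped moving and the reading rose to about 41 N, below the 120 N wrist limit |
| Jar, tin, screen, wrench | no visible shift in the top view, judged by eye |
| Robot | clear of everything, with about 1 N left on the sensor |

My first black mask found no levers until I raised its threshold. The standby stop came about 5 mm further on than the position I had worked out. That is probably finger thickness or stem error, and the angle in the image settled it. No check failed, but the hand-in gives no verdict.

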